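# Change the ring in the wash carrier

### The arm

A 6-joint arm with a two-finger parallel gripper is mounted at the origin on a cart in front of the work surface, level with it; the furniture and walls round the work are solid. World frame = base frame: x ahead of the robot, y to its left, z up, the work surface at z = 0. Lengths are in m, angles in rad, forces in N, time in s.
With the tool pointing down it reaches from about 0.35 to 0.775 m from the base axis. Payload 7.3 kg.
Tool frame: the origin (TCP) lies at the centre of the arm's flange, where the gripper is bolted on; the fingertips stand 178 mm ahead of it and the grasp point (between the pads) lies 159 mm ahead of it; z points along the fingers, y is the line along which they close (so a half turn about z gives the same grasp; the last joint's range is limited). The gripper opens to 92 mm and grips with 3 to 60 N. Pads are 19 mm wide; open, the fingers measure 130 mm over their backs; the gripper's body (75 mm by 190 mm) begins 47 mm behind the grasp point.
Start: joints at [1.031, 0.342, 1.524, -0, 1.275, -0.146], TCP at [0.201, 0.485, 0.405] pointing down, gripper open.
Joint ranges: [-2.53, 2.53], [-0.77, 2.02], [0.04, 2.7], [-1, 4.14], [0.28, 2.66], [-3.11, 3.11]. Speed limits (rad/s): [2.57, 2.57, 3.14, 3.14, 3.14, 3.14].

### API

Orientations are given as [roll, pitch, yaw] about the fixed x, y, z axes, in that order (R = Rz(yaw) Ry(pitch) Rx(roll)).
In Python, from cell import telemetry, vision, ticket gives the robot as it stands.
- The arm moves only by the shell command python3 -m crank 'ROWS' [FORCE]. ROWS is JSON, a list of rows, each a list of 5 numbers: the gripper command: -1 is shut, 1 is fully open, values between are in proportion, then the shift along the tool's x, y, z in mm, then the turn about the tool's z in rad. In form: [[fingers, dx, dy, dz, roll], ...]. A call has 1 to 12 rows; each row is the pose to reach, as a shift and turn from the pose commanded when the call began, along the tool's axes at that moment; what a row does not reach only later rows make up. A row lasts 1/12 s, in which the tool goes at most 41.7 mm and 7.16 degrees, less where a joint would pass 70% of its speed; a pose out of reach is approached as far as the arm can. A call with a gripper value outside its range is refused whole. The fingers move at their own pace and stop on an object; FORCE is the grip in N (left out, the last holds). Time passes only in rows, so rows that repeat a pose let the fingers close. It gives the time, the measured TCP pose, the force, the opening and the grip force at its end, in the units of the state.
- telemetry.observe(): the state, without advancing time (a new reading comes with each control period).
- vision.read_camera(name): name is "scene" or "top"; returns (picture, depth): 420x560x3 uint8, red, green, blue; 420x560 float32, m along the optical axis (not along the pixel's ray), 0 where there is no reading.
- vision.get_calibration(name): a dict with "camera_matrix" (3x3 intrinsics, pixels), "dist" ([k1, k2, p1, p2, k3] as OpenCV has them; the pictures are not rectified), "rvec" (rotation vector, rad) and "tvec" (3), from world to camera coordinates, as OpenCV has them. Camera axes: x right, y down, z forward; pixel columns grow to the right and rows downward; lengths in m; the calibration is good to about 2 mm. A picture is of the moment at which its call begins. get_calibration takes no time and is no camera call.
- ticket.hand_in(): hands the job in; it is judged then, once.
The state is a dict: "time": time; "qpos": joint angles; "qvel": joint speeds; "joint_efforts": joint torques, N m; "tool_pos": TCP position; "tool_rot": TCP orientation; "contact_force": force on the tool from outside, world axes, zero at the start; "torque": the same for the moment, N m; "opening": finger opening in m; "grip_force": force on a finger pad.
Only numpy, scipy, OpenCV 4.12 (cv2) and the standard library are available. Lean on these libraries where they do the work, as an engineer would, in place of code of your own. Each camera call takes 0.05 s, during which the arm holds its last target. There are 200 camera calls.

### The job

Change the part in the wash carrier. First lift off the two hold-down bars and lay them in the drip tray, then take out the washed ring and set it down over the post of the drying stand. Then seat the fresh ring from the build plate on the carrier's stub, put both bars back across the carrier between their pins so that they hold the ring down. Leave the squeeze bottle and the little glue bottle by the vise standing where they are.

Things in the scene. Friction and masses are not known exactly. Their poses are not given: they have to be found in the camera images.
- carrier: wash carrier, fixed plate 116 (x) x 100 (y) mm; origin under its centre, on the bench. Central white stub 17 mm wide, tapered, top at z 27; a ring on it rests at z 8. Rails along y at x = -50 and +50, tops at z 20.5, each with round-topped pins (to z 32.5) that leave 16.4 mm gaps at y = -26 and +26. A bar lies along x in a pair of gaps, underside at z 20.5, 1.5 above the ring's flange
- bar_a_tab (a point): one hold-down bar, loose, 0.1 kg: steel, 120 (x) x 14 (y) x 10 (z) mm, in its middle a black upright lifting tab 24 (x) x 8 (y) mm, from 10 to 34 mm above the bar's underside. The point is the tab's centre, 22 mm above the underside; x along the bar, z up. Grip the tab across its 8 mm. Starts in one pair of gaps of the carrier; the bars are alike, either fits either pair
- bar_b_tab (a point): second hold-down bar, like the first (the same sizes and the same point), which starts in the carrier's other pair of gaps
- ring_washed_mid (a point): washed ring, loose, 35 g: beige printed part, the one in the carrier under the bars at the start. Flange 44 mm in diameter, 11 mm high; above it a collar 32 mm in diameter, up to 24 mm; through it a bore of 20 mm. The point is on its axis, 12 mm above its underside; z up. Set it down flange down. Grip the collar
- ring_fresh_mid (a point): fresh ring, loose: the same kind of part (the same sizes and the same point), the one that stands on the build plate at the start, flange down, its underside 12 mm above the bench
- drip_tray: drip tray, fixed: a shallow white plastic tray with thin ribs, 156 (x) x 112 (y) x 12 (z) mm outside, walls and floor 3 mm thick. Origin under its centre, x along its long side, z up. The bars fit in it side by side along x
- drying_stand: drying stand, fixed: a grey round foot, 68 mm in diameter, with a white upright post, 15 mm in diameter, tapering to 6 mm at its top, 47 mm above the bench. Origin under the centre, z up. A ring set over the post rests on the white collar round the post's foot, its underside 11 mm above the bench
- build_plate: build plate of the printer, fixed, lying on the bench face up: aluminium, 88 (x) x 84 (y) x 12 (z) mm. Origin under its centre. The fresh ring stands on it
- propanol: bystander, loose: white squeeze bottle with a red spout, 77 x 62 x 177 mm, at the back of the bench. Origin under it
- glue_bottle: bystander, loose: small white bottle with a blue cap, 26 x 26 x 62 mm, near the vise. Origin under it
Mind the look-alikes: they are no part of the job. What is shaped like the part that bears ring_washed_mid but purple is not meant.

How it is judged:
On the way, in this order (a step that is already met when the one before it is completed fails the run):
1. both bars lie in the drip tray, let go (x of bar_a_tab in the frame of drip_tray between -0.03 and 0.03 m and y of bar_a_tab in the frame of drip_tray between -0.05 and 0.05 m and z of bar_a_tab in the frame of drip_tray between 0.018 and 0.029 m and angle between each of bar_a_tab, bar_b_tab's own z axis and vertical below 0.15 rad and x of bar_b_tab in the frame of drip_tray between -0.03 and 0.03 m and y of bar_b_tab in the frame of drip_tray between -0.05 and 0.05 m and z of bar_b_tab in the frame of drip_tray between 0.018 and 0.029 m and contact force between each of bar_a, bar_b and the fingers below 0.05 N), for 0.2 s.
2. the washed ring is down over the drying stand's post, let go (horizontal distance between ring_washed_mid and drying_stand below 0.006 m and z of ring_washed_mid in the frame of drying_stand between 0.02 and 0.026 m and angle between ring_washed_mid's own z axis and vertical below 0.1 rad and contact force between ring_washed and the fingers below 0.05 N), for 0.2 s.
3. the fresh ring is seated on the carrier's stub, let go (horizontal distance between ring_fresh_mid and carrier below 0.006 m and z of ring_fresh_mid in the frame of carrier between 0.017 and 0.023 m and angle between ring_fresh_mid's own z axis and vertical below 0.1 rad and contact force between ring_fresh and the fingers below 0.05 N), for 0.2 s.
At the end, for the whole second after the job is handed in: Washed ring flat on the drying stand over its post, fresh ring flat on the carrier over its stub (each within 6 mm of the axis, down within 3 mm); a bar in each pair of gaps, flat on both rails (3 mm), centred within 12 mm lengthways and 5 mm sideways; all released and at rest (all of step 2 and all of step 3 and ((x of bar_a_tab in the frame of carrier between -0.012 and 0.012 m and y of bar_a_tab in the frame of carrier between 0.021 and 0.031 m and z of bar_a_tab in the frame of carrier between 0.0395 and 0.0455 m and angle between the x axis of each of bar_a_tab, bar_b_tab and the x axis of carrier, either way round below 0.1 rad and angle between each of bar_a_tab, bar_b_tab's own z axis and vertical below 0.1 rad and x of bar_b_tab in the frame of carrier between -0.012 and 0.012 m and y of bar_b_tab in the frame of carrier between -0.031 and -0.021 m and z of bar_b_tab in the frame of carrier between 0.0395 and 0.0455 m) or (x of bar_a_tab in the frame of carrier between -0.012 and 0.012 m and y of bar_a_tab in the frame of carrier between -0.031 and -0.021 m and z of bar_a_tab in the frame of carrier between 0.0395 and 0.0455 m and angle between the x axis of each of bar_a_tab, bar_b_tab and the x axis of carrier, either way round below 0.1 rad and angle between each of bar_a_tab, bar_b_tab's own z axis and vertical below 0.1 rad and x of bar_b_tab in the frame of carrier between -0.012 and 0.012 m and y of bar_b_tab in the frame of carrier between 0.021 and 0.031 m and z of bar_b_tab in the frame of carrier between 0.0395 and 0.0455 m)) and contact force between each of bar_a, bar_b and the fingers below 0.05 N and linear speed of each of bar_a, bar_b, ring_washed, ring_fresh below 0.01 m/s); the robot touches nothing.
It fails at once if a bottle is knocked over or pushed away by more than 40 mm (angle between any of propanol, glue_bottle's own z axis and vertical above 0.5 rad or distance of any of propanol, glue_bottle from where it was at the start of the episode above 0.04 m).
It also fails if it takes over 128 s, if anything falls off the work surface, if the arm or the gripper's body presses on something with over 40 N, if the wrist force passes 120 N, or if a joint passes its speed limit or range.

## Working session

There is one attempt and no reset: what is moved stays moved. The work goes in short steps, Python scripts to look and compute and a shell command to move; the robot and the scene stay as the last step left them, time stands still between calls to the robot, and variables do not carry over. Pictures are saved under pics/ and viewed, at most 14 in all, crops included, and the job is handed in when it is done.

```bash
ls; mkdir -p pics; python3 - <<'E'
from cell import telemetry, vision
import cv2, numpy as np
print(telemetry.observe())
for n in ("scene","top"):
    p,d=vision.read_camera(n); cv2.imwrite(f"pics/{n}0.png",p[...,::-1]); np.save(f"{n}0.npy",d); 
    c=vision.get_calibration(n); R=cv2.Rodrigues(np.array(c["rvec"]))[0]; print(n,c, (-R.T@np.array(c["tvec"]).ravel()).round(3))
E
```

```text
pics
{'time': 0.0, 'qpos': array([ 1.03099335e+00,  3.42694095e-01,  1.52504110e+00, -1.57729225e-05,
        1.27538446e+00, -1.45996716e-01]), 'qvel': array([ 1.12389727e-03,  8.28816057e-04,  6.30999692e-04, -4.76396586e-04,
        2.11157433e-04, -9.05948587e-05]), 'joint_efforts': array([ 6.90835941e-05, -4.31248283e+01, -2.44219923e+01,  7.16757146e-02,
        5.59485052e-02, -1.42291224e-04]), 'tool_pos': array([0.20134975, 0.48469592, 0.40405121]), 'tool_rot': array([-3.14007970e+00, -2.07224335e-04,  2.74779084e+00]), 'contact_force': array([ 1.26342651, -0.0322362 , -0.24225037]), 'torque': array([-0.03981944, -0.01449801,  0.04287428]), 'grip_force': 0.0, 'opening': 0.09131050252269818}
scene {'camera_matrix': array([[479.02578694,   0.        , 289.43848714],
       [  0.        , 479.02578694, 212.57008355],
       [  0.        ,   0.        ,   1.        ]]), 'dist': array([0.00466977, 0.        , 0.        , 0.        , 0.        ]), 'rvec': array([ 2.30973082, -0.64169912,  0.24668786]), 'tvec': array([-0.38397936,  0.3688666 ,  0.72465937])} [ 0.216 -0.398  0.777]
top {'camera_matrix': array([[471.84756341,   0.        , 276.87781499],
       [  0.        , 471.84756341, 205.93116793],
       [  0.        ,   0.        ,   1.        ]]), 'dist': array([-0.0156592,  0.       ,  0.       ,  0.       ,  0.       ]), 'rvec': array([ 2.22189399, -2.17210874,  0.07715343]), 'tvec': array([0.19467239, 0.55125269, 0.89323094])} [0.493 0.217 0.922]
```

View pics/scene0.png

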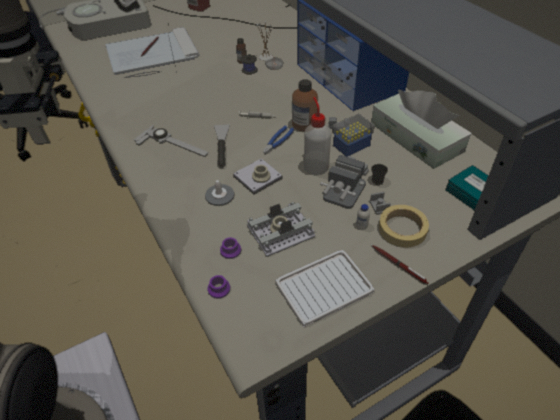

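View pics/top0.png

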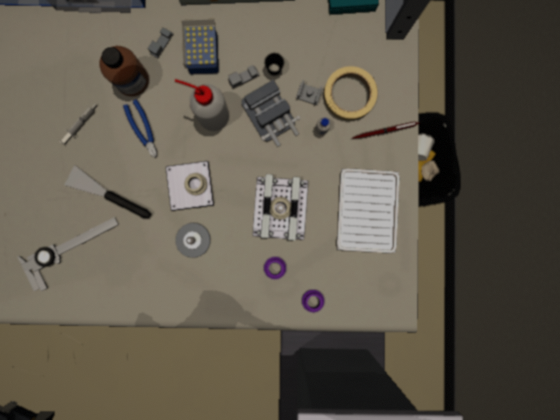

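The scene view shows the carrier near (281,228), tray (324,286), stand (219,193), and build plate (258,175). In the top view the carrier is at (281,208), tray (368,210), stand (193,240), plate (190,186), fresh ring (195,184) and glue bottle (324,126). The purple look-alikes are at (275,267) and (313,300).

```bash
cat > h.py <<'E'
import cv2, numpy as np
from cell import telemetry, vision
def cal(n):
    c=vision.get_calibration(n); R=cv2.Rodrigues(np.array(c["rvec"]))[0]; return c,R,np.array(c["tvec"]).ravel()
def ray(n,uv,z):
    c,R,t=cal(n); p=cv2.undistortPoints(np.array(uv,float).reshape(-1,1,2),c["camera_matrix"],np.array(c["dist"])).reshape(-1,2)
    d=np.c_[p,np.ones(len(p))]@R; o=-R.T@t
    return o+d*((z-o[2])/d[:,2])[:,None]
def cloud(n,d):
    v,u=np.mgrid[:420,:560]; c,R,t=cal(n)
    p=cv2.undistortPoints(np.c_[u.ravel(),v.ravel()].astype(float).reshape(-1,1,2),c["camera_matrix"],np.array(c["dist"])).reshape(-1,2)
    return ((np.c_[p,np.ones(len(p))]*d.ravel()[:,None]-t)@R).reshape(420,560,3)
def blobs(n,m,z,amin=15):
    k,l,s,ce=cv2.connectedComponentsWithStats(m.astype(np.uint8))
    for i in range(1,k):
        if s[i,4]>=amin:
            pts=np.argwhere(l==i)[:,::-1]
            w=ray(n,pts,z)[:,:2]; r=cv2.minAreaRect(w.astype(np.float32)*1000)
            print(n,'px',ce[i].round(1),'n',s[i,4],'centroid',w.mean(0).round(4),'rect',np.round(r[0],1),np.round(r[1],1),round(r[2],1))
E
python3 - <<'E'
from h import *
im=cv2.imread('pics/top0.png'); d=np.load('top0.npy'); P=cloud('top',d)
for nm,(u,v) in dict(tray=(368,210),bench=(330,270),bart1=(266,208),bart2=(294,208),ring=(281,200),fresh=(195,176),plate=(175,200),foot=(180,250),post=(192,240)).items(): print(nm,P[v,u].round(4),im[v,u])
cv2.imwrite('pics/c1.png',cv2.resize(im[155:265,160:300],None,fx=5.5,fy=5.4,interpolation=cv2.INTER_CUBIC))
hsv=cv2.cvtColor(im,cv2.COLOR_BGR2HSV)
roi=np.zeros((420,560),bool); roi[170:245,250:312]=1
blobs('top',roi&(im.max(2)<60),0.0545)
print('carrier'); blobs('top',roi&(P[...,2]>.004)&(P[...,2]<.0235),0.0205,40)
print('carr white'); blobs('top',roi&(im.min(2)>140),0.0205,40)
roi[:]=0; roi[155:265,330:405]=1
print('tray'); blobs('top',cv2.morphologyEx((roi&(im.min(2)>140)).astype(np.uint8),cv2.MORPH_CLOSE,np.ones((9,9)))>0,0.012,400)
roi[:]=0; roi[155:215,160:220]=1
print('plate');blobs('top',roi&(P[...,2]>.008),0.012,100)
print('ring fl');blobs('top',roi&(P[...,2]>.018),0.023,100)
print('ring col');blobs('top',roi&(P[...,2]>.030),0.036,40)
roi[:]=0; roi[217:262,170:215]=1
print('stand');blobs('top',roi&(P[...,2]>.003),0.006,100)
print('post');blobs('top',roi&(P[...,2]>.02),0.04,5)
E
```

```text
tray [0.5435 0.029  0.0043] [159 160 161]
bench [4.252e-01 1.009e-01 4.000e-04] [108 126 133]
bart1 [0.5401 0.2275 0.054 ] [14 13 14]
bart2 [0.5414 0.1759 0.0528] [15 14 14]
ring [0.5571 0.1998 0.032 ] [110 134 144]
fresh [0.5983 0.3627 0.037 ] [ 87 108 116]
plate [0.5539 0.4041 0.0106] [171 170 177]
foot [0.4933 0.2169 0.9216] [ 96  99 100]
post [0.4781 0.3638 0.0403] [75 81 88]
top px [266.7 205.4] n 101 centroid [0.5449 0.2262] rect [544.8 225.7] [27.7 11.1] 1.3
top px [293.4 208.4] n 100 centroid [0.5406 0.1771] rect [540.7 177.2] [11.9 28. ] 86.7
carrier
top px [258.  206.4] n 476 centroid [0.5448 0.2432] rect [545.2 243. ] [ 16.1 113.3] 87.1
top px [279.6 207.8] n 896 centroid [0.543  0.2018] rect [543.4 201.7] [ 38.1 113.9] 86.9
top px [301.3 209.2] n 452 centroid [0.5412 0.1603] rect [542.  160.1] [ 16.3 115.3] 87.0
top px [279.5 206.7] n 90 centroid [0.545  0.2021] rect [544.5 202.1] [23.  21.1] 1.2
carr white
top px [267.  212.8] n 774 centroid [0.5328 0.2258] rect [546.2 219.4] [118.8  63.1] 1.3
top px [282.1 181.3] n 47 centroid [0.594  0.1981] rect [594.1 198. ] [17.4  9.5] 81.8
top px [298.  209.2] n 471 centroid [0.541  0.1666] rect [543.  166.3] [ 26.8 115.8] 87.0
top px [282.5 191.5] n 128 centroid [0.5743 0.197 ] rect [572.9 199.2] [32.  23.2] 84.9
tray
top px [368.1 210.2] n 4665 centroid [0.5428 0.0302] rect [543.2  30.1] [112.4 157.3] 87.7
plate
top px [188.6 184.9] n 1902 centroid [0.5836 0.3786] rect [583.2 378.2] [88.3 83.7] 8.7
ring fl
top px [195.  183.3] n 288 centroid [0.5859 0.3646] rect [585.8 365. ] [42.1 41.9] 81.8
ring col
top px [193.2 181.9] n 112 centroid [0.5871 0.3659] rect [587.  365.3] [30.8 30.5] 46.7
stand
top px [192.  239.4] n 970 centroid [0.4787 0.3696] rect [478.5 370.5] [67.6 67.6] 1.7
post
top px [189.9 239.5] n 60 centroid [0.479  0.3678] rect [478.9 367.6] [13.  14.9] 1.3
```

View pics/c1.png

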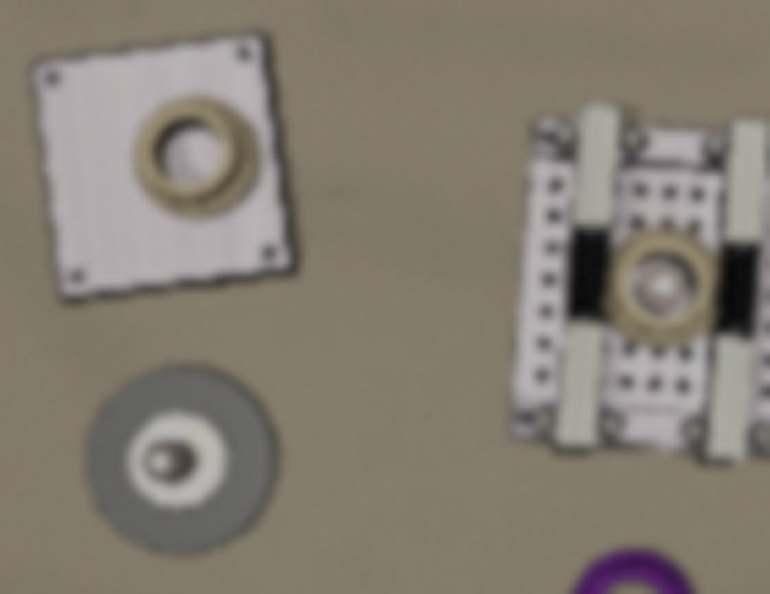

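The crop confirms the geometry: the washed ring lies between the bars' tabs, the fresh ring is off-centre on the plate, and the post is inside the stand's white collar. I'll cross-check these with the scene camera.

```bash
python3 - <<'E'
from h import *
d=np.load('scene0.npy'); P=cloud('scene',d); im=cv2.imread('pics/scene0.png')
def near(x,y,r): return (np.hypot(P[...,0]-x,P[...,1]-y)<r)&(d>0)
print('tabs'); blobs('scene',near(.543,.202,.06)&(im.max(2)<60)&(P[...,2]>.035),.0425,10)
print('ring'); blobs('scene',near(.543,.202,.022)&(abs(P[...,2]-.032)<.004),.032,10)
m=near(.587,.365,.03)&(abs(P[...,2]-.036)<.003); print('fresh');blobs('scene',m,.036,10)
m=near(.479,.369,.03)&(P[...,2]>.03); print('post');blobs('scene',m,.04,4)
m=near(.479,.37,.05)&(P[...,2]>.003)&(P[...,2]<.009); print('foot',np.median(P[m][:,2]));blobs('scene',m,.006,100)
m=near(.543,.03,.11)&(P[...,2]>.007); print('tray');blobs('scene',m,.012,100)
print('plate');blobs('scene',near(.583,.378,.07)&(P[...,2]>.008)&(P[...,2]<.016),.012,300)
for nm,(u,v) in dict(glue=(324,123)).items():
    Pt=cloud('top',np.load('top0.npy')); print(nm,Pt[v,u])
mt=(Pt[...,2]>.045)&(np.hypot(Pt[...,0]-.54,Pt[...,1]-.15)<.3); 
for x in range(35,75,5):
  print(x,[int(1000*max(0,Pt[(np.load('top0.npy')>0)&(abs(Pt[...,0]-x/100)<.025)&(abs(Pt[...,1]-y/100)<.025)][:,2].max(initial=0))) for y in range(-10,56,5)])
E
```

```text
tabs
scene px [274.7 209.4] n 75 centroid [0.5467 0.2263] rect [546.5 226.3] [26.5 23. ] 58.7
scene px [285.5 225.6] n 80 centroid [0.543  0.1747] rect [542.7 173.8] [25.5 21.8] 67.4
ring
scene px [277.3 218.6] n 91 centroid [0.5428 0.2089] rect [542.2 206. ] [32.5 38. ] 11.6
fresh
scene px [260.4 169.2] n 58 centroid [0.5856 0.3623] rect [586.  362.6] [31.5 29.5] 44.9
post
scene px [217.7 184. ] n 42 centroid [0.4775 0.3639] rect [478.7 365.1] [24.  13.4] 65.2
foot 0.006325050952012251
scene px [219.5 195.3] n 332 centroid [0.477  0.3625] rect [477.8 366. ] [66.9 65.2] 67.7
tray
scene px [324.2 287.1] n 754 centroid [0.5406 0.0251] rect [542.8  28.5] [116.9 158.8] 87.6
plate
scene px [255.7 175.3] n 604 centroid [0.5778 0.3736] rect [581.2 373.5] [89.1 85.4] 9.3
glue [0.69950393 0.12394478 0.0614254 ]
35 [0, 6, 4, 5, 27, 26, 5, 4, 5, 5, 5, 5, 4, 6]
40 [0, 5, 4, 4, 26, 26, 27, 9, 4, 4, 4, 4, 5, 4]
45 [0, 4, 16, 17, 16, 4, 26, 24, 4, 43, 36, 4, 5, 10]
50 [0, 5, 19, 8, 18, 36, 35, 35, 4, 48, 14, 19, 11, 10]
55 [0, 14, 18, 7, 17, 57, 57, 58, 5, 39, 22, 23, 23, 21]
60 [0, 16, 16, 17, 17, 36, 35, 35, 5, 39, 41, 9, 4, 10]
65 [0, 4, 4, 6, 6, 5, 58, 56, 6, 15, 12, 15, 12, 4]
70 [0, 14, 15, 28, 65, 64, 81, 83, 150, 178, 4, 15, 14, 14]
```

```bash
cat >> h.py <<'E'
def go(x,y,g,yaw):  # grasp point target -> shift in tool axes (mm), roll
    s=telemetry.observe(); p=s['tool_pos']; rx,ry,w=s['tool_rot']
    from scipy.spatial.transform import Rotation as Ro
    R=Ro.from_euler('xyz',s['tool_rot']).as_matrix()
    D=(np.array([x,y,g+.159])-p)*1000
    print('t',round(s['time'],2),'now',p.round(4),'g',round(p[2]-.159,4),'yaw',round(w,4),'-> d',(R.T@D).round(1),'roll',round(-((yaw-w+np.pi/2)%np.pi-np.pi/2),3),'open',round(s['opening'],4),'F',s['contact_force'].round(1),s['grip_force'])
E
python3 -c "
from h import *
go(.5457,.2265,.13,3.089)"
```

```text
t 0.1 now [0.2013 0.4847 0.4041] g 0.2451 yaw 2.7478 -> d [-417.1 -106.2  115.2] roll -0.341 open 0.0919 F [-0.  -0.4  0.2] 0.0
```

```bash
python3 -m crank '[[0,-417,-106,60,-0.341],[0,-417,-106,60,-0.341],[0,-417,-106,60,-0.341],[0,-417,-106,60,-0.341],[0,-417,-106,60,-0.341],[-0.2,-417,-106,60,-0.341],[-0.2,-417,-106,60,-0.341],[-0.2,-417,-106,60,-0.341],[-0.2,-417,-106,60,-0.341],[-0.2,-417,-106,115,-0.341],[-0.2,-417,-106,115,-0.341],[-0.2,-417,-106,115,-0.341]]' 15; python3 -c "
from h import *
go(.5457,.2265,.0525,3.089)"
```

```text
time: 1.1
tool_pos: [0.5477, 0.2237, 0.2853]
tool_rot: [-3.139, -0.005, 3.085]
contact_force: [-1.2, -0.5, 0.4]
opening: 0.0369
grip_force: 0.0
t 1.1 now [0.5477 0.2237 0.2853] g 0.1263 yaw 3.0854 -> d [ 1.8  2.9 73.8] roll -0.004 open 0.0369 F [-1.2 -0.5  0.4] 0.0
```

```bash
python3 -m crank '[[-0.2,0,0,20,0],[-0.2,0,0,45,0],[-0.2,0,0,45,0],[-0.2,0,0,45,0]]'; python3 - <<'E'
from h import *
go(.5457,.2265,.0525,3.089)
p,d=vision.read_camera("scene"); q,_=vision.read_camera("top")
a=cv2.resize(p[150:270,200:340,::-1],None,fx=2.8,fy=2.8,interpolation=2);b=cv2.resize(q[150:270,210:350,::-1],None,fx=2.8,fy=2.8,interpolation=2)
cv2.imwrite('pics/g1.png',np.hstack([a,b]))
E
```

```text
time: 1.43
tool_pos: [0.5452, 0.2272, 0.244]
tool_rot: [-3.141, -0.003, 3.089]
contact_force: [0.2, -0.1, 0.5]
opening: 0.0366
grip_force: 0.0
t 1.43 now [0.5452 0.2272 0.244 ] g 0.085 yaw 3.0891 -> d [-0.6 -0.6 32.5] roll 0.0 open 0.0366 F [ 0.2 -0.1  0.5] 0.0
```

View pics/g1.png

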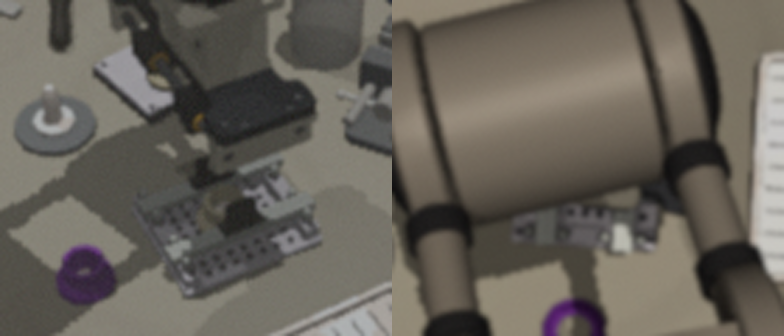

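The gripper straddles the far bar's tab at about (215,175) in the crop. In the top view the arm hides most of the carrier. Descending and gripping.

```bash
python3 -m crank '[[-0.2,-0.5,-0.5,20,0],[-0.2,-0.5,-0.5,32,0],[-0.2,-0.5,-0.5,32,0],[-0.2,-0.5,-0.5,32,0],[-1,-0.5,-0.5,32,0],[-1,-0.5,-0.5,32,0],[-1,-0.5,-0.5,32,0],[-1,-0.5,-0.5,32,0],[-1,-0.5,-0.5,32,0],[-1,-0.5,-0.5,32,0]]' 20; python3 -c "
from h import *
go(.5435,.055,.12,3.1)"
```

```text
time: 2.37
tool_pos: [0.5464, 0.2265, 0.213]
tool_rot: [3.141, 0.0, 3.089]
contact_force: [-0.9, -0.2, 0.9]
opening: 0.0082
grip_force: 20.0
t 2.37 now [0.5464 0.2265 0.213 ] g 0.054 yaw 3.0887 -> d [  -6.2 -171.4  -66. ] roll -0.011 open 0.0082 F [-0.9 -0.2  0.9] 20.000162422657013
```

```bash
python3 -m crank '[[-1,0,0,-25,0],[-1,0,0,-60,0],[-1,0,0,-65,0],[-1,-6,-60,-65,-0.011],[-1,-6,-100,-65,-0.011],[-1,-6,-140,-65,-0.011],[-1,-6,-180,-65,-0.011],[-1,-6,-223,-65,-0.011],[-1,-6,-223,-65,-0.011],[-1,-6,-223,-65,-0.011],[-1,-6,-223,-65,-0.011]]'; python3 -c "
from h import *
go(.542,.003,.0365,3.1)"
```

```text
time: 3.28
tool_pos: [0.5404, 0.0026, 0.2775]
tool_rot: [3.141, -0.0, 3.097]
contact_force: [-0.3, 0.2, -1.5]
opening: 0.0078
grip_force: 20.0
t 3.28 now [0.5404 0.0026 0.2775] g 0.1185 yaw 3.0973 -> d [-1.6  0.4 82. ] roll -0.003 open 0.0078 F [-0.3  0.2 -1.5] 19.9997279047966
```

```bash
python3 -m crank '[[-1,-1.5,0,35,0],[-1,-1.5,0,65,0],[-1,-1.5,0,74,0],[-1,-1.5,0,77,0],[-1,-1.5,0,79,0],[-1,-1.5,0,80,0],[-1,-1.5,0,81,0],[-1,-1.5,0,81,0],[-1,-1.5,0,81,0]]'
```

```text
time: 4.03
tool_pos: [0.5423, 0.0034, 0.1976]
tool_rot: [-3.142, 0.002, 3.1]
contact_force: [-0.3, -0.5, -1.3]
opening: 0.0079
grip_force: 20.0
```

```bash
python3 -m crank '[[-1,0,0,1,0],[-1,0,0,1,0],[-1,0,0,1.7,0],[-1,0,0,1.7,0],[-1,0,0,1.7,0]]'; python3 -m crank '[[-0.5,0,0,0,0],[-0.3,0,0,0,0],[-0.2,0,0,0,0],[-0.2,0,0,0,0],[-0.2,0,0,-30,0],[-0.2,0,0,-70,0],[-0.2,0,0,-80,0],[-0.2,0,0,-80,0]]';  python3 -c "
from h import *
go(.5425,.1752,.12,3.089)"
```

```text
time: 4.45
tool_pos: [0.5421, 0.0033, 0.1955]
tool_rot: [-3.142, 0.001, 3.1]
contact_force: [-1.6, 0.6, 5.1]
opening: 0.0079
grip_force: 20.0
time: 5.12
tool_pos: [0.543, 0.0033, 0.2784]
tool_rot: [-3.141, 0.007, 3.1]
contact_force: [0.3, 0.5, 0.3]
opening: 0.0369
grip_force: 0.0
t 5.12 now [0.543  0.0033 0.2784] g 0.1194 yaw 3.0999 -> d [  7.7 171.8  -0.8] roll 0.011 open 0.0369 F [0.3 0.5 0.3] 0.0
```

```bash
python3 -m crank '[[-0.2,8,40,0,0.011],[-0.2,8,80,0,0.011],[-0.2,8,120,0,0.011],[-0.2,8,160,0,0.011],[-0.2,8,172,0,0.011],[-0.2,8,172,0,0.011],[-0.2,8,172,30,0.011],[-0.2,8,172,35,0.011],[-0.2,8,172,35,0.011],[-0.2,8,172,35,0.011]]';  python3 - <<'E'
from h import *
go(.5425,.175,.0535,3.089)
p,d=vision.read_camera("scene"); q,_=vision.read_camera("top")
a=cv2.resize(p[170:330,200:380,::-1],None,fx=2.2,fy=2.2,interpolation=2);b=cv2.resize(q[150:310,250:430,::-1],None,fx=2.2,fy=2.2,interpolation=2)
cv2.imwrite('pics/g2.png',np.hstack([a,b]))
E
```

```text
time: 5.95
tool_pos: [0.5413, 0.1745, 0.2397]
tool_rot: [-3.141, -0.002, 3.087]
contact_force: [-0.3, 1.3, -0.2]
opening: 0.0364
grip_force: 0.0
t 5.95 now [0.5413 0.1745 0.2397] g 0.0807 yaw 3.0875 -> d [-1.2  0.6 27.2] roll -0.002 open 0.0364 F [-0.3  1.3 -0.2] 0.0
```

View pics/g2.png

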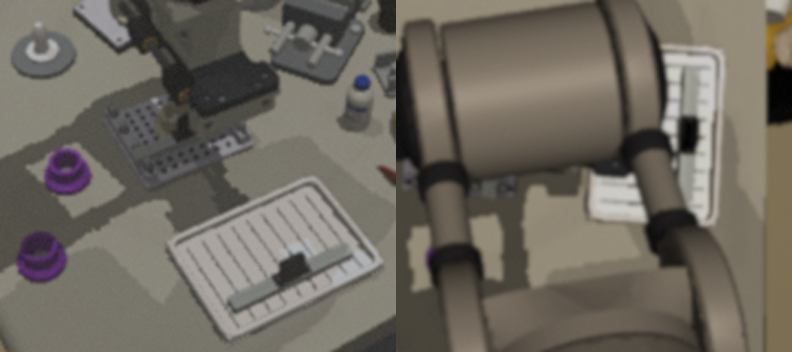

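Bar A lies flat in the tray (tab at about (290,267) in the crop), and the gripper is over the second bar. Gripping it.

```bash
python3 -m crank '[[-0.2,-1,0.5,20,0],[-0.2,-1,0.5,27,0],[-0.2,-1,0.5,27,0],[-0.2,-1,0.5,27,0],[-1,-1,0.5,27,0],[-1,-1,0.5,27,0],[-1,-1,0.5,27,0],[-1,-1,0.5,27,0],[-1,-1,0.5,27,0],[-1,-1,0.5,27,0]]' 20; python3 -c "
from h import *
go(.544,.055,.12,3.1)"
```

```text
time: 6.88
tool_pos: [0.5423, 0.176, 0.2133]
tool_rot: [3.141, 0.0, 3.089]
contact_force: [-0.7, -0.8, 0.9]
opening: 0.0079
grip_force: 20.0
t 6.88 now [0.5423 0.176  0.2133] g 0.0543 yaw 3.0888 -> d [  -8.1 -120.7  -65.7] roll -0.011 open 0.0079 F [-0.7 -0.8  0.9] 19.991640150547028
```

```bash
python3 -m crank '[[-1,0,0,-25,0],[-1,0,0,-60,0],[-1,0,0,-66,0],[-1,-8,-40,-66,-0.011],[-1,-8,-80,-66,-0.011],[-1,-8,-121,-66,-0.011],[-1,-8,-121,-66,-0.011],[-1,-8,-121,-66,-0.011],[-1,-8,-121,-30,-0.011],[-1,-8,-121,0,-0.011],[-1,-8,-121,8,-0.011],[-1,-8,-121,8,-0.011]]'; python3 -m crank '[[-1,0,0,5,0],[-1,0,0,7,0],[-1,0,0,8,0],[-1,0,0,9,0],[-1,0,0,9,0],[-1,0,0,9,0]]'; python3 -c "
from h import *
go(.544,.055,.0365,3.1)"
```

```text
time: 7.88
tool_pos: [0.5429, 0.0558, 0.2027]
tool_rot: [3.141, -0.006, 3.101]
contact_force: [0.3, -0.7, -0.6]
opening: 0.0078
grip_force: 20.0
time: 8.38
tool_pos: [0.544, 0.0547, 0.1966]
tool_rot: [3.141, 0.001, 3.1]
contact_force: [0.6, 0.4, 0.1]
opening: 0.0078
grip_force: 20.0
t 8.38 now [0.544  0.0547 0.1966] g 0.0376 yaw 3.0997 -> d [0.  0.3 1.1] roll -0.0 open 0.0078 F [0.6 0.4 0.1] 19.98931109905243
```

```bash
python3 -m crank '[[-1,0,0,0.8,0],[-1,0,0,0.8,0],[-0.5,0,0,0.8,0],[-0.2,0,0,0.8,0],[-0.2,0,0,0.8,0],[-0.2,0,0,-30,0],[-0.2,0,0,-70,0],[-0.2,0,0,-82,0],[-0.2,0,0,-82,0],[-0.2,0,0,-82,0]]'; python3 -c "
from h import *
go(.544,.2012,.12,3.089)"
```

```text
time: 9.22
tool_pos: [0.5438, 0.0547, 0.2784]
tool_rot: [3.141, 0.001, 3.1]
contact_force: [0.3, -0.7, -1.2]
opening: 0.0369
grip_force: 0.0
t 9.22 now [0.5438 0.0547 0.2784] g 0.1194 yaw 3.0998 -> d [  5.9 146.3  -0.6] roll 0.011 open 0.0369 F [ 0.3 -0.7 -1.2] 0.0
```

```bash
python3 -m crank '[[0.2,6,40,0,0.011],[0.3,6,80,0,0.011],[0.3,6,120,0,0.011],[0.3,6,146,0,0.011],[0.3,6,146,0,0.011],[0.3,6,146,30,0.011],[0.3,6,146,40,0.011],[0.3,6,146,40,0.011],[0.3,6,146,40,0.011]]';  python3 - <<'E'
from h import *
go(.544,.2012,.0405,3.089)
p,d=vision.read_camera("scene"); q,_=vision.read_camera("top")
a=cv2.resize(p[170:330,200:380,::-1],None,fx=3.5,fy=3.5,interpolation=2)
cv2.imwrite('pics/g3.png',a)
P=cloud('scene',d); m=(np.hypot(P[...,0]-.544,P[...,1]-.2)<.025)&(abs(P[...,2]-.032)<.003)&(d>0); blobs('scene',m,.032,10)
E
```

```text
time: 9.97
tool_pos: [0.5437, 0.2001, 0.2367]
tool_rot: [-3.141, -0.003, 3.088]
contact_force: [0.5, 0.4, 0.5]
opening: 0.0595
grip_force: 0.0
t 9.97 now [0.5437 0.2001 0.2367] g 0.0777 yaw 3.088 -> d [-0.4  1.1 37.2] roll -0.001 open 0.0595 F [0.5 0.4 0.5] 0.0
scene px [277.3 222. ] n 52 centroid [0.5379 0.2006] rect [539.1 200.2] [33.3 22.9] 77.7
```

View pics/g3.png

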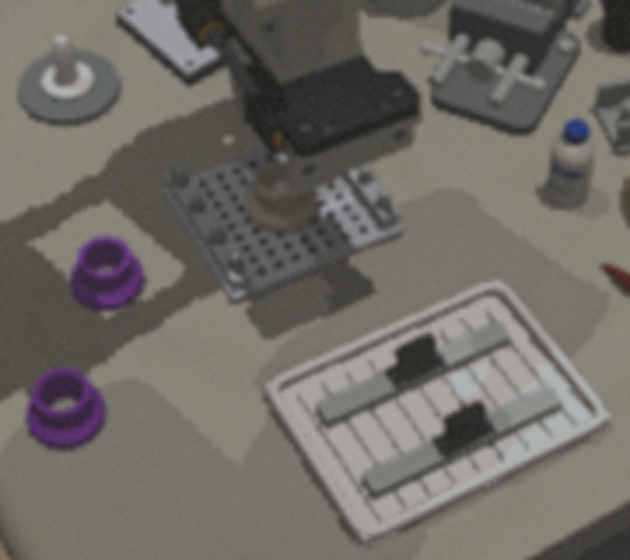

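Both bars lie flat in the tray (tabs at (417,357) and (465,425) in the crop), and the ring is under the gripper. Gripping the washed ring.

```bash
python3 -m crank '[[0.3,0,1,20,0],[0.3,0,1,36,0],[0.3,0,1,37,0],[0.3,0,1,37,0],[-1,0,1,37,0],[-1,0,1,37,0],[-1,0,1,37,0],[-1,0,1,37,0],[-1,0,1,37,0],[-1,0,1,37,0]]' 15; python3 -c "
from h import *
go(.478,.368,.12,3.089)"
```

```text
time: 10.9
tool_pos: [0.5442, 0.2019, 0.2016]
tool_rot: [3.141, 0.001, 3.089]
contact_force: [-0.2, -0.7, 2.3]
opening: 0.0313
grip_force: 15.0
t 10.9 now [0.5442 0.2019 0.2016] g 0.0426 yaw 3.0888 -> d [ 74.8 162.4 -77.4] roll -0.0 open 0.0313 F [-0.2 -0.7  2.3] 15.03994188670049
```

```bash
python3 -m crank '[[-1,0,0,-30,0],[-1,0,0,-70,0],[-1,0,0,-80,0],[-1,15,32,-80,0],[-1,30,65,-80,0],[-1,45,98,-80,0],[-1,60,130,-80,0],[-1,75,162,-80,0],[-1,75,162,-80,0],[-1,75,162,-80,0],[-1,75,162,-80,0]]'; python3 - <<'E'
from h import *
go(.4783,.3678,.0456,3.089)
for n in ('scene','top'):
    p,d=vision.read_camera(n); P=cloud(n,d)
    if n=='scene': cv2.imwrite('pics/g4.png',cv2.resize(p[120:260,160:320,::-1],None,fx=3.5,fy=3.5,interpolation=2))
    blobs(n,(np.hypot(P[...,0]-.478,P[...,1]-.368)<.03)&(P[...,2]<.11)&(P[...,2]>.03)&(d>0),.1,10)
E
```

```text
time: 11.82
tool_pos: [0.4776, 0.3673, 0.2808]
tool_rot: [-3.141, -0.0, 3.089]
contact_force: [-0.3, -0.4, -0.7]
opening: 0.0311
grip_force: 15.0
t 11.82 now [0.4776 0.3673 0.2808] g 0.1218 yaw 3.0895 -> d [-0.6  0.5 76.2] roll 0.0 open 0.0311 F [-0.3 -0.4 -0.7] 14.987443828923688
scene px [213.9 169.5] n 146 centroid [0.4684 0.3474] rect [468.4 349. ] [33.1 43.9] 48.7
scene px [217.7 184.2] n 44 centroid [0.456  0.3015] rect [456.8 301.8] [24.5 12.3] 65.2
```

View pics/g4.png

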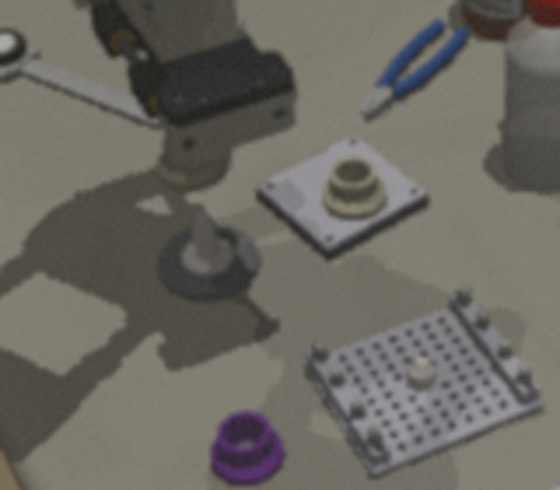

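The washed ring is held just above the post (crop (195,165) over (205,225)). The stub is now visible at (420,372). Lowering in two stages.

```bash
python3 -m crank '[[-1,-0.6,0.5,15,0],[-1,-0.6,0.5,25,0],[-1,-0.6,0.5,35,0],[-1,-0.6,0.5,45,0],[-1,-0.6,0.5,55,0],[-1,-0.6,0.5,63,0],[-1,-0.6,0.5,66,0],[-1,-0.6,0.5,66,0],[-1,-0.6,0.5,66,0]]'; python3 -m crank '[[-1,0,0,3,0],[-1,0,0,6,0],[-1,0,0,8,0],[-1,0,0,8,0],[-1,0,0,8,0]]'; python3 -c "
from h import *
go(.4783,.3678,.0456,3.089)"
```

```text
time: 12.67
tool_pos: [0.4784, 0.3682, 0.2151]
tool_rot: [3.141, 0.0, 3.089]
contact_force: [-0.0, -0.1, -0.3]
opening: 0.0312
grip_force: 15.0
time: 13.08
tool_pos: [0.4783, 0.3681, 0.207]
tool_rot: [3.142, -0.0, 3.089]
contact_force: [1.0, 0.2, 0.2]
opening: 0.0309
grip_force: 15.0
t 13.08 now [0.4783 0.3681 0.207 ] g 0.048 yaw 3.0889 -> d [-0.1 -0.3  2.4] roll -0.0 open 0.0309 F [1.  0.2 0.2] 14.987528904800058
```

Down cleanly with no side force; last 2 mm, then release and rise.

```bash
python3 -m crank '[[-1,0,0,1.5,0],[-1,0,0,2.5,0],[-1,0,0,2.5,0],[-1,0,0,2.5,0]]'; python3 -m crank '[[-0.1,0,0,0,0],[0.3,0,0,0,0],[0.3,0,0,0,0],[0.3,0,0,0,0],[0.3,0,0,-30,0],[0.3,0,0,-70,0],[0.3,0,0,-76,0],[0.3,0,0,-76,0]]'; python3 -c "
from h import *
go(.5865,.364,.12,3.089)"
```

```text
time: 13.42
tool_pos: [0.4783, 0.3681, 0.2046]
tool_rot: [3.141, 0.0, 3.089]
contact_force: [-0.1, -0.1, 1.1]
opening: 0.0313
grip_force: 15.0
time: 14.08
tool_pos: [0.479, 0.3686, 0.2839]
tool_rot: [3.138, 0.006, 3.089]
contact_force: [0.7, 0.2, 0.0]
opening: 0.0593
grip_force: 0.0
t 14.08 now [0.479  0.3686 0.2839] g 0.1249 yaw 3.0889 -> d [-107.6    1.1    5.6] roll -0.0 open 0.0593 F [0.7 0.2 0. ] 0.0
```

```bash
python3 - <<'E'
from h import *
for n in('top','scene'):
    d=np.load(n+'0.npy'); P=cloud(n,d); m=(d>0)&(P[...,2]>.03)&(P[...,2]<.19)&(abs(P[...,1]-.35)<.12)&(P[...,0]>.6)
    for z0,z1 in((.03,.08),(.08,.12),(.12,.185)):
        k=m&(P[...,2]>z0)&(P[...,2]<z1)
        if k.sum()>9: print(n,z0,k.sum(),np.percentile(P[k],2,0).round(3),np.percentile(P[k],98,0).round(3))
E
```

```text
top 0.03 2755 [0.691 0.231 0.034] [0.887 0.467 0.079]
top 0.08 702 [0.692 0.238 0.08 ] [0.798 0.469 0.119]
top 0.12 570 [0.703 0.317 0.12 ] [0.737 0.373 0.177]
scene 0.03 3811 [0.693 0.233 0.032] [1.032 0.466 0.079]
scene 0.08 1260 [0.694 0.234 0.081] [1.026 0.467 0.119]
scene 0.12 649 [0.707 0.24  0.121] [1.395 0.45  0.184]
```

```bash
python3 -m crank '[[0.3,-30,1,0,0],[0.3,-65,1,0,0],[0.3,-95,1,0,0],[0.3,-107.5,1,0,0],[0.3,-107.5,1,0,0],[0.3,-107.5,1,20,0],[0.3,-107.5,1,40,0],[0.3,-107.5,1,40,0],[0.3,-107.5,1,40,0]]'; python3 - <<'E'
from h import *
go(.5865,.364,.0445,3.089)
p,d=vision.read_camera('scene'); P=cloud('scene',d)
cv2.imwrite('pics/g5.png',cv2.resize(p[110:250,180:340,::-1],None,fx=3.5,fy=3.5,interpolation=2))
q,e=vision.read_camera('top'); Q=cloud('top',e)
for n,A,D in(('scene',P,d),('top',Q,e)):
  print('washed');blobs(n,(np.hypot(A[...,0]-.478,A[...,1]-.368)<.03)&(abs(A[...,2]-.035)<.004)&(D>0),.035,10)
E
```

```text
time: 14.83
tool_pos: [0.5844, 0.3634, 0.2386]
tool_rot: [-3.139, -0.004, 3.089]
contact_force: [0.1, -0.1, 0.8]
opening: 0.0597
grip_force: 0.0
t 14.83 now [0.5844 0.3634 0.2386] g 0.0796 yaw 3.0893 -> d [-2.2  0.8 35.1] roll 0.0 open 0.0597 F [ 0.1 -0.1  0.8] 0.0
washed
scene px [217.7 186. ] n 79 centroid [0.4764 0.3631] rect [477.1 364.4] [33.7 30.7] 76.9
washed
```

View pics/g5.png

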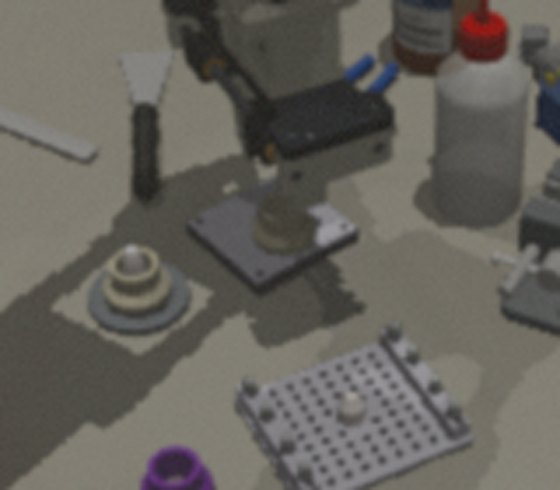

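The washed ring sits flat on the stand (crop (137,280)), and the fresh ring is between the fingers at (285,225). Gripping it.

```bash
python3 -m crank '[[0.3,-1,0.5,20,0],[0.3,-1,0.5,33,0],[0.3,-1,0.5,34.5,0],[0.3,-1,0.5,34.5,0],[-1,-1,0.5,34.5,0],[-1,-1,0.5,34.5,0],[-1,-1,0.5,34.5,0],[-1,-1,0.5,34.5,0],[-1,-1,0.5,34.5,0],[-1,-1,0.5,34.5,0]]' 15; python3 -c "
from h import *
go(.5442,.2015,.12,3.089)"
```

```text
time: 15.77
tool_pos: [0.5868, 0.3639, 0.2066]
tool_rot: [3.141, 0.001, 3.089]
contact_force: [-0.5, -0.3, 1.3]
opening: 0.0311
grip_force: 15.0
t 15.77 now [0.5868 0.3639 0.2066] g 0.0476 yaw 3.0887 -> d [  33.9 -164.4  -72.5] roll -0.0 open 0.0311 F [-0.5 -0.3  1.3] 15.025314504655363
```

```bash
python3 -m crank '[[-1,0,0,-30,0],[-1,0,0,-65,0],[-1,0,0,-72,0],[-1,8,-40,-72,0],[-1,16,-80,-72,0],[-1,25,-120,-72,0],[-1,34,-158,-72,0],[-1,34,-164.5,-72,0],[-1,34,-164.5,-72,0],[-1,34,-164.5,-40,0],[-1,34,-164.5,-32,0],[-1,34,-164.5,-32,0]]'; python3 -m crank '[[-1,0,0,0,0],[-1,0,0,0,0]]'; python3 - <<'E'
from h import *
go(.5442,.2017,.0436,3.089)
p,d=vision.read_camera('scene'); P=cloud('scene',d)
cv2.imwrite('pics/g6.png',cv2.resize(p[170:270,220:340,::-1],None,fx=4,fy=4,interpolation=2))
E
```

```text
time: 16.77
tool_pos: [0.5434, 0.2022, 0.2355]
tool_rot: [-3.14, -0.005, 3.09]
contact_force: [-0.4, -0.5, 0.1]
opening: 0.0307
grip_force: 15.0
time: 16.93
tool_pos: [0.5445, 0.2022, 0.2387]
tool_rot: [3.141, 0.001, 3.09]
contact_force: [1.0, -0.3, -0.3]
opening: 0.031
grip_force: 15.0
t 16.93 now [0.5445 0.2022 0.2387] g 0.0797 yaw 3.0899 -> d [ 0.3 -0.6 36.1] roll 0.001 open 0.031 F [ 1.  -0.3 -0.3] 14.98507205091812
```

View pics/g6.png

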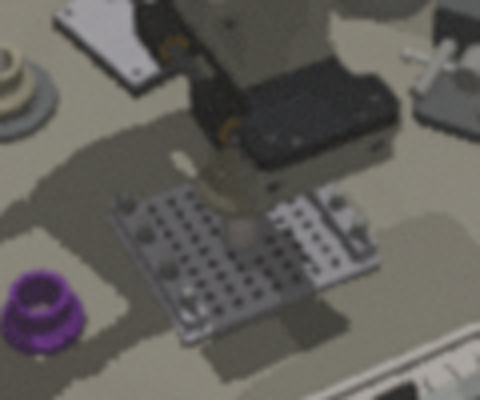

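The ring hangs over the stub (crop (228,190) above (240,235)). Lowering it while watching forces.

```bash
python3 -m crank '[[-1,0,-0.4,10,0],[-1,0,-0.4,18,0],[-1,0,-0.4,22,0],[-1,0,-0.4,26,0],[-1,0,-0.4,28,0],[-1,0,-0.4,28,0],[-1,0,-0.4,28,0]]'; python3 -m crank '[[-1,0,0,3,0],[-1,0,0,5,0],[-1,0,0,7,0],[-1,0,0,7,0],[-1,0,0,7,0]]'; python3 -c "
from h import *
go(.5442,.2017,.0436,3.089)"
```

```text
time: 17.57
tool_pos: [0.5441, 0.2009, 0.21]
tool_rot: [3.142, -0.0, 3.089]
contact_force: [-0.7, 0.1, -0.5]
opening: 0.0313
grip_force: 15.0
time: 17.98
tool_pos: [0.544, 0.201, 0.2029]
tool_rot: [3.142, -0.0, 3.089]
contact_force: [1.0, 0.3, -2.5]
opening: 0.0311
grip_force: 15.0
t 17.98 now [0.544  0.201  0.2029] g 0.0439 yaw 3.0888 -> d [-0.1  0.7  0.3] roll -0.0 open 0.0311 F [ 1.   0.3 -2.5] 14.984951915343458
```

```bash
python3 -m crank '[[-1,0,0,0.5,0],[-1,0,0,0.5,0],[-0.1,0,0,0.5,0],[0.2,0,0,0.5,0],[0.3,0,0,0.5,0],[0.3,0,0,0.5,0],[0.3,0,0,-30,0],[0.3,0,0,-70,0],[0.3,0,0,-76,0],[0.3,0,0,-76,0],[0.3,0,0,-76,0]]'; python3 -c "
from h import *
go(.544,.0547,.12,3.1)"
```

```text
time: 18.9
tool_pos: [0.5439, 0.2009, 0.2791]
tool_rot: [3.141, 0.001, 3.089]
contact_force: [-1.1, 0.4, -0.5]
opening: 0.06
grip_force: 0.0
t 18.9 now [0.5439 0.2009 0.2791] g 0.1201 yaw 3.0888 -> d [-7.80e+00 -1.46e+02  1.00e-01] roll -0.011 open 0.06 F [-1.1  0.4 -0.5] 0.0
```

```bash
python3 -m crank '[[-0.2,-2,-40,0,-0.011],[-0.2,-4,-80,0,-0.011],[-0.2,-6,-120,0,-0.011],[-0.2,-8,-146,0,-0.011],[-0.2,-8,-146,0,-0.011],[-0.2,-8,-146,30,-0.011],[-0.2,-8,-146,45,-0.011],[-0.2,-8,-146,45,-0.011],[-0.2,-8,-146,45,-0.011]]'; python3 - <<'E'
from h import *
go(.544,.0547,.0378,3.1)
p,d=vision.read_camera('scene'); P=cloud('scene',d)
cv2.imwrite('pics/g7.png',cv2.resize(p[170:330,220:400,::-1],None,fx=3.5,fy=3.5,interpolation=2))
blobs('scene',(np.hypot(P[...,0]-.544,P[...,1]-.2)<.025)&(abs(P[...,2]-.032)<.004)&(d>0),.032,10)
q,e=vision.read_camera('top'); Q=cloud('top',e)
blobs('top',(np.hypot(Q[...,0]-.544,Q[...,1]-.2)<.025)&(abs(Q[...,2]-.032)<.004)&(e>0),.032,10)
E
```

```text
time: 19.65
tool_pos: [0.5438, 0.0551, 0.2324]
tool_rot: [3.141, -0.004, 3.1]
contact_force: [0.7, -0.5, 0.7]
opening: 0.037
grip_force: 0.0
t 19.65 now [0.5438 0.0551 0.2324] g 0.0734 yaw 3.1001 -> d [-0.4 -0.4 35.6] roll 0.0 open 0.037 F [ 0.7 -0.5  0.7] 0.0
scene px [279.6 222.2] n 85 centroid [0.5419 0.1976] rect [542.8 197.7] [34.2 29.6] 59.3
top px [280.1 207. ] n 96 centroid [0.5439 0.2011] rect [543.8 201.3] [30.3 30.2] 1.3
```

View pics/g7.png

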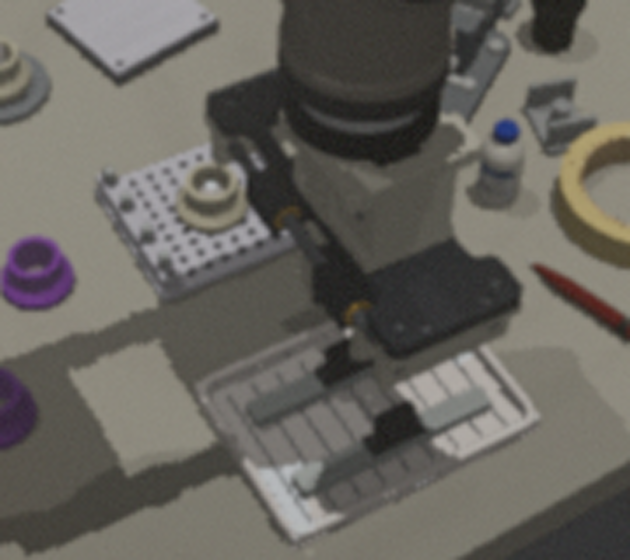

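The fresh ring is seated (crop (212,195), top at z 0.032 in both views). The gripper straddles the nearer bar's tab at (345,355). Picking that bar up.

```bash
python3 -m crank '[[-0.2,0,-0.4,20,0],[-0.2,0,-0.4,34,0],[-0.2,0,-0.4,35.5,0],[-0.2,0,-0.4,35.5,0],[-1,0,-0.4,35.5,0],[-1,0,-0.4,35.5,0],[-1,0,-0.4,35.5,0],[-1,0,-0.4,35.5,0],[-1,0,-0.4,35.5,0],[-1,0,-0.4,35.5,0]]' 20; python3 -c "
from h import *
go(.5424,.176,.12,3.089)"
```

```text
time: 20.58
tool_pos: [0.5445, 0.0544, 0.199]
tool_rot: [3.141, 0.001, 3.1]
contact_force: [-0.5, 1.0, 3.8]
opening: 0.0077
grip_force: 20.0
t 20.58 now [0.5445 0.0544 0.199 ] g 0.04 yaw 3.0998 -> d [  7.1 121.5 -80. ] roll 0.011 open 0.0077 F [-0.5  1.   3.8] 19.994402825832367
```

```bash
python3 -m crank '[[-1,0,0,-30,0],[-1,0,0,-70,0],[-1,0,0,-80,0],[-1,2,40,-80,0.011],[-1,4,80,-80,0.011],[-1,7,121,-80,0.011],[-1,7,121,-80,0.011],[-1,7,121,-80,0.011],[-1,7,121,-50,0.011],[-1,7,121,-36,0.011],[-1,7,121,-36,0.011],[-1,7,121,-36,0.011]]'; python3 -m crank '[[-1,0,0,0,0],[-1,0,0,0,0],[-1,0,0,0,0]]'; python3 - <<'E'
from h import *
go(.5426,.1755,.057,3.089)
p,d=vision.read_camera('scene')
cv2.imwrite('pics/g8.png',cv2.resize(p[180:270,220:340,::-1],None,fx=5.5,fy=5.5,interpolation=2))
E
```

```text
time: 21.58
tool_pos: [0.5424, 0.1744, 0.2339]
tool_rot: [-3.141, -0.002, 3.088]
contact_force: [-0.5, -0.6, -0.3]
opening: 0.0083
grip_force: 20.0
time: 21.83
tool_pos: [0.5428, 0.1752, 0.2357]
tool_rot: [3.141, 0.002, 3.088]
contact_force: [-0.3, -0.4, -0.5]
opening: 0.0077
grip_force: 20.0
t 21.83 now [0.5428 0.1752 0.2357] g 0.0767 yaw 3.0883 -> d [ 0.3  0.2 19.7] roll -0.001 open 0.0077 F [-0.3 -0.4 -0.5] 19.99007999897003
```

View pics/g8.png

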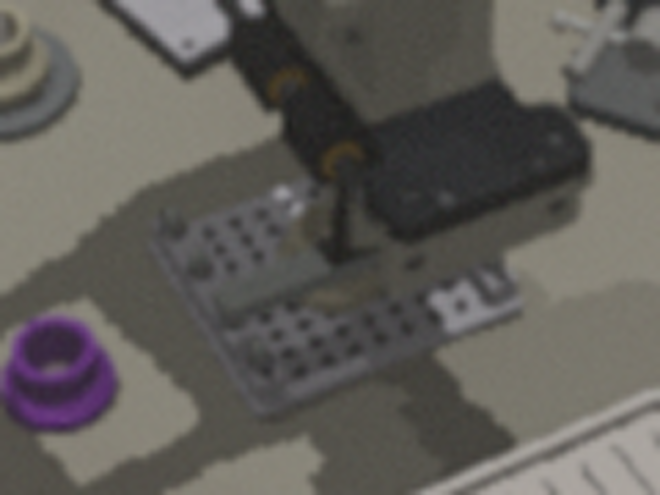

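The bar hangs level above its gap, with its near end at crop (230,300). Lowering until it enters the pins and checking the force.

```bash
python3 -m crank '[[-1,0,0.2,4,0],[-1,0,0.2,8,0],[-1,0,0.2,11,0],[-1,0,0.2,11,0],[-1,0,0.2,11,0]]'; python3 -m crank '[[-1,0,0,2,0],[-1,0,0,4,0],[-1,0,0,6,0],[-1,0,0,6,0],[-1,0,0,6,0]]';  python3 -c "
from h import *
go(.5426,.1755,.057,3.089)"
```

```text
time: 22.3
tool_pos: [0.5423, 0.1758, 0.2231]
tool_rot: [-3.141, -0.001, 3.089]
contact_force: [0.1, 0.6, -1.3]
opening: 0.0076
grip_force: 20.0
time: 22.72
tool_pos: [0.5424, 0.1757, 0.2173]
tool_rot: [3.142, -0.0, 3.089]
contact_force: [0.1, 0.0, -0.1]
opening: 0.0079
grip_force: 20.0
t 22.72 now [0.5424 0.1757 0.2173] g 0.0583 yaw 3.0888 -> d [-0.3 -0.2  1.3] roll -0.0 open 0.0079 F [ 0.1  0.  -0.1] 19.990124702453613
```

```bash
python3 -m crank '[[-1,0,0,0.7,0],[-1,0,0,1.2,0],[-1,0,0,1.5,0],[-1,0,0,1.5,0],[-1,0,0,1.5,0]]'; python3 -c "
from h import *
go(.542,.003,.12,3.1)"
```

```text
time: 23.13
tool_pos: [0.5424, 0.1758, 0.2164]
tool_rot: [3.141, 0.0, 3.089]
contact_force: [-2.7, 0.4, 4.3]
opening: 0.0078
grip_force: 20.0
t 23.13 now [0.5424 0.1758 0.2164] g 0.0574 yaw 3.0889 -> d [  -8.7 -172.5  -62.6] roll -0.011 open 0.0078 F [-2.7  0.4  4.3] 19.995858371257782
```

```bash
python3 -m crank '[[-0.5,0,0,0,0],[-0.2,0,0,0,0],[-0.2,0,0,0,0],[-0.2,0,0,0,0],[-0.2,0,0,-30,0],[-0.2,0,0,-62,0],[-0.2,0,0,-62,0],[-0.2,-3,-40,-62,-0.011],[-0.2,-5,-80,-62,-0.011],[-0.2,-8,-120,-62,-0.011],[-0.2,-9,-155,-62,-0.011],[-0.2,-9,-172.5,-62,-0.011]]'; python3 -m crank '[[-0.2,0,0,0,0],[-0.2,0,0,25,0],[-0.2,0,0,45,0],[-0.2,0,0,45,0],[-0.2,0,0,45,0]]'; python3 - <<'E'
from h import *
go(.5422,.0033,.0378,3.1)
p,d=vision.read_camera('scene')
cv2.imwrite('pics/g9.png',cv2.resize(p[170:330,220:400,::-1],None,fx=3.5,fy=3.5,interpolation=2))
E
```

```text
time: 24.13
tool_pos: [0.5422, -0.0005, 0.2778]
tool_rot: [-3.141, 0.0, 3.098]
contact_force: [0.7, -0.2, -0.4]
opening: 0.0368
grip_force: 0.0
time: 24.55
tool_pos: [0.5421, 0.0037, 0.2323]
tool_rot: [3.141, -0.002, 3.1]
contact_force: [0.0, 1.0, 0.3]
opening: 0.0367
grip_force: 0.0
t 24.55 now [0.5421 0.0037 0.2323] g 0.0733 yaw 3.1004 -> d [-0.3 -0.4 35.5] roll 0.0 open 0.0367 F [0.  1.  0.3] 0.0
```

View pics/g9.png

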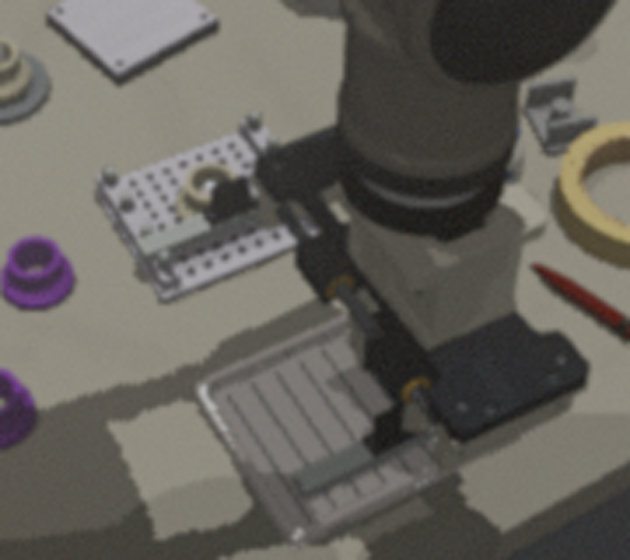

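The first bar is back in its gap (tab at crop (230,197)), and the gripper is over the other bar's tab at (390,425). Gripping it.

```bash
python3 -m crank '[[-0.2,0,-0.4,20,0],[-0.2,0,-0.4,34,0],[-0.2,0,-0.4,35.5,0],[-0.2,0,-0.4,35.5,0],[-1,0,-0.4,35.5,0],[-1,0,-0.4,35.5,0],[-1,0,-0.4,35.5,0],[-1,0,-0.4,35.5,0],[-1,0,-0.4,35.5,0],[-1,0,-0.4,35.5,0]]' 20; python3 -c "
from h import *
go(.5454,.2271,.12,3.089)"
```

```text
time: 25.43
tool_pos: [0.5424, 0.0026, 0.1979]
tool_rot: [3.141, 0.001, 3.1]
contact_force: [0.2, 1.1, 3.3]
opening: 0.0077
grip_force: 20.0
t 25.43 now [0.5424 0.0026 0.1979] g 0.0389 yaw 3.0997 -> d [  6.3 224.5 -81.1] roll 0.011 open 0.0077 F [0.2 1.1 3.3] 19.993650019168854
```

```bash
python3 -m crank '[[-1,0,0,-30,0],[-1,0,0,-70,0],[-1,0,0,-81,0],[-1,2,40,-81,0.011],[-1,3,80,-81,0.011],[-1,5,120,-81,0.011],[-1,6,160,-81,0.011],[-1,6,200,-81,0.011],[-1,6.3,224.5,-81,0.011],[-1,6.3,224.5,-81,0.011],[-1,6.3,224.5,-81,0.011],[-1,6.3,224.5,-81,0.011]]'; python3 -m crank '[[-1,0,0,20,0],[-1,0,0,40,0],[-1,0,0,43,0],[-1,0,0,43,0],[-1,0,0,43,0],[-1,0,0,43,0]]'; python3 - <<'E'
from h import *
go(.5454,.2271,.0564,3.089)
p,d=vision.read_camera('scene')
cv2.imwrite('pics/g10.png',cv2.resize(p[180:270,220:340,::-1],None,fx=5.5,fy=5.5,interpolation=2))
E
```

```text
time: 26.43
tool_pos: [0.5452, 0.2267, 0.2782]
tool_rot: [-3.141, -0.001, 3.089]
contact_force: [-0.0, 0.4, -0.4]
opening: 0.008
grip_force: 20.0
time: 26.93
tool_pos: [0.5459, 0.2267, 0.2368]
tool_rot: [3.141, 0.002, 3.088]
contact_force: [0.4, 0.6, -0.7]
opening: 0.0077
grip_force: 20.0
t 26.93 now [0.5459 0.2267 0.2368] g 0.0778 yaw 3.0879 -> d [ 0.6  0.4 21.4] roll -0.001 open 0.0077 F [ 0.4  0.6 -0.7] 19.989774227142334
```

View pics/g10.png

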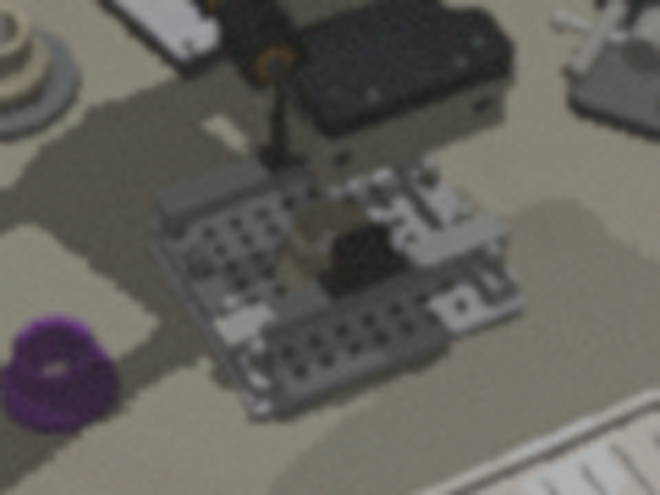

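The second bar is level above the far gap (near end at crop (165,200)), and the first bar sits between its pins. Lowering.

```bash
python3 -m crank '[[-1,0.3,0.2,4,0],[-1,0.3,0.2,8,0],[-1,0.3,0.2,12,0],[-1,0.3,0.2,12,0],[-1,0.3,0.2,12,0]]'; python3 -m crank '[[-1,0,0,2,0],[-1,0,0,4,0],[-1,0,0,6.5,0],[-1,0,0,6.5,0],[-1,0,0,6.5,0]]';  python3 -c "
from h import *
go(.5454,.2271,.0564,3.089)"
```

```text
time: 27.4
tool_pos: [0.5449, 0.2274, 0.2231]
tool_rot: [-3.141, -0.001, 3.089]
contact_force: [-0.0, 0.7, -0.7]
opening: 0.008
grip_force: 20.0
time: 27.82
tool_pos: [0.545, 0.2274, 0.2168]
tool_rot: [-3.142, -0.0, 3.089]
contact_force: [0.1, 0.5, -1.3]
opening: 0.0076
grip_force: 20.0
t 27.82 now [0.545  0.2274 0.2168] g 0.0578 yaw 3.0888 -> d [-0.4 -0.2  1.4] roll -0.0 open 0.0076 F [ 0.1  0.5 -1.3] 19.989827871322632
```

```bash
python3 -m crank '[[-1,0,0,0.7,0],[-1,0,0,1.3,0],[-1,0,0,1.7,0],[-1,0,0,1.7,0],[-1,0,0,1.7,0]]'; python3 -m crank '[[-0.5,0,0,0,0],[-0.2,0,0,0,0],[-0.2,0,0,0,0],[-0.2,0,0,0,0],[-0.2,0,0,-30,0],[-0.2,0,0,-70,0],[-0.2,0,0,-110,0],[-0.2,0,0,-150,0],[-0.2,70,0,-150,0],[-0.2,110,0,-150,0],[-0.2,150,0,-150,0],[-0.2,150,0,-150,0]]'; python3 -m crank '[[-0.2,0,40,0,0],[-0.2,0,80,0,0],[-0.2,0,120,0,0],[-0.2,0,160,0,0],[-0.2,0,200,0,0],[-0.2,0,240,0,0],[-0.2,0,240,0,0],[-0.2,0,240,0,0],[-0.2,0,240,0,0]]'; python3 - <<'E'
from h import *
p,d=vision.read_camera('scene'); q,e=vision.read_camera('top')
a=cv2.resize(p[150:280,180:340,::-1],None,fx=2.5,fy=2.5,interpolation=2);b=cv2.resize(q[150:280,165:325,::-1],None,fx=2.5,fy=2.5,interpolation=2)
cv2.imwrite('pics/g11.png',np.hstack([a,b]))
for n,I,D in(('scene',p,d),('top',q,e)):
  A=cloud(n,D)
  k=lambda x,y,r,z,t:(np.hypot(A[...,0]-x,A[...,1]-y)<r)&(abs(A[...,2]-z)<t)&(D>0)
  print('tabs');blobs(n,k(.544,.2,.05,.05,.008)&(I.max(2)<60),.0545,10)
  print('fresh');blobs(n,k(.544,.2,.022,.032,.004),.032,10)
  print('washed');blobs(n,k(.478,.368,.03,.035,.004),.035,10)
E
```

```text
time: 28.23
tool_pos: [0.5451, 0.2274, 0.2154]
tool_rot: [3.141, 0.0, 3.089]
contact_force: [0.1, -0.2, -0.3]
opening: 0.008
grip_force: 20.0
time: 29.23
tool_pos: [0.3917, 0.235, 0.3654]
tool_rot: [-3.141, -0.002, 3.089]
contact_force: [0.2, 0.3, -1.0]
opening: 0.0364
grip_force: 0.0
time: 29.98
tool_pos: [0.4077, 0.4747, 0.3649]
tool_rot: [-3.14, -0.001, 3.089]
contact_force: [0.1, 0.1, 0.3]
opening: 0.0364
grip_force: 0.0
tabs
scene px [274.  208.7] n 52 centroid [0.541  0.2186] rect [540.1 218.8] [15. 24.] 88.0
scene px [285.3 224.6] n 59 centroid [0.5384 0.1677] rect [538.4 166.7] [21.6 18.4] 59.8
fresh
scene px [277.4 219.2] n 82 centroid [0.5422 0.2074] rect [545.  203.3] [40.3 27.6] 60.5
washed
scene px [218. 186.] n 82 centroid [0.4769 0.3627] rect [476.8 365. ] [29.6 30.5] 58.7
tabs
top px [266.1 205.3] n 56 centroid [0.5451 0.2274] rect [545.6 227.6] [22.1  7.4] 1.3
top px [293.9 207.1] n 58 centroid [0.543  0.1761] rect [543.1 176. ] [22.1  7.4] 1.1
fresh
top px [280.1 206.7] n 97 centroid [0.5443 0.2012] rect [543.8 201.3] [30.3 30.2] 1.3
top px [290.6 207.9] n 18 centroid [0.5426 0.1813] rect [543.3 181.5] [20.8  1.9] 1.2
washed
top px [190.2 239.9] n 113 centroid [0.4782 0.3682] rect [478.  367.5] [29.9 31.8] 1.3
top px [191.8 239.4] n 12 centroid [0.4791 0.3652] rect [478.9 365.7] [13.1  5.6] 1.9
```

View pics/g11.png

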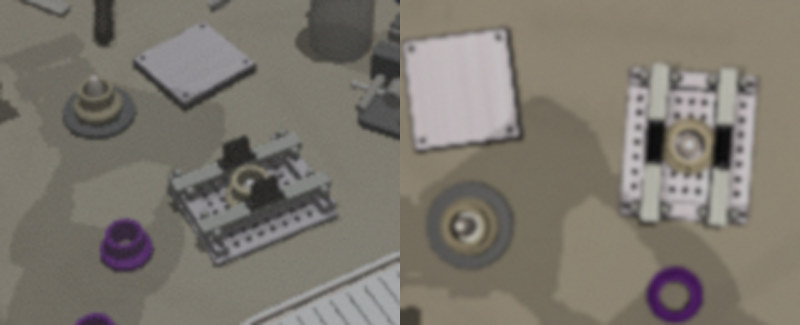

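Everything is in place: bars between their pins (tabs at (655,142) and (723,147) in the right crop), fresh ring between them, washed ring on the stand. I'll check the bar heights, then hand in.

```bash
python3 - <<'E'
from h import *
q,e=vision.read_camera('top'); A=cloud('top',e)
c=np.array([.5440,.2013]); x=np.array([np.cos(.052),-np.sin(.052)]); y=np.array([np.sin(.052),np.cos(.052)])
X=(A[...,:2]-c)@x; Y=(A[...,:2]-c)@y
for s in(1,-1):
  for a,b in((-.055,-.03),(-.01,.01),(.03,.055)):
    m=(abs(Y-s*.026)<(.003 if a<-.02 or a>.02 else .002))&(X>a)&(X<b); print(s,a,np.median(A[m][:,2]).round(4))
s=telemetry.observe(); print(s['time'],abs(s['qvel']).max())
E
```

```text
1 -0.055 0.0308
1 -0.01 0.0549
1 0.03 0.0313
-1 -0.055 0.0303
-1 -0.01 0.0545
-1 0.03 0.0305
30.1333 0.004312764816744773
```

Bar tops are at about 30.5 mm and tab tops at 54.5 mm, as expected.

```bash
python3 -c "
from cell import ticket
print(ticket.hand_in())"
```

```text
the job is handed in; nothing more can be done
None
```

I handed the job in after about 30 s of robot time, and the verdict was not shown: the washed ring is on the drying stand, the fresh ring is on the carrier's stub with both bars back between their pins over it, and the gripper never went near either bottle.

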